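# Extend the telescopic sink brush to its second stop and hold it over the bowl

### The job

Make the telescopic brush ready for scrubbing the deep sink: with its head still in the rest to brace it, press in the orange button on the grey collar, pull the handle out to the second stop and let the button spring out so that it locks there. Then lift the brush up out of its rest and carry it, level and bristles down, until its head is a good hand's breadth above the sink bowl beside the drainboard, clear of everything. Finish while still holding it there, locked and steady (do not let go or put it down), and leave the bottle, mug and jar where they stand.

Things in the scene. Friction and masses are not known exactly. Their poses are not given: they have to be found in the camera images.
- brush: Telescopic brush lying level. Origin on the tube's axis at the head's rear face; x along the tube to the head, z up; the orange button is on its -y side. Head: white block x 0 to 45 mm, 110 wide (y), 22 high, blue bristles 25 mm long below. Steel inner tube, 18 mm diameter, from x = 0 back to -300, mostly inside the handle. 0.34 kg; centre of mass at the second stop near x = -190 mm.
- handle (a joint): How far the handle (blue sleeve with grey collar) is drawn out along the brush's -x, m. 0 closed, as found; stops at 0.050, 0.100, 0.150 (the second: 0.100). Locked with 1 mm play while the button is out; pressed, it slides with 2 N drag. Let out within 3 mm of a stop, the lock finds its notch; farther off it rides on the tube and drops in when the handle is drawn on to a stop.
- release (a joint): How far the orange button is pressed in, m: 0 sprung out (locked, at a stop), 0.0065 flush with the collar. The lock lets go from about 0.0055; off a stop, the button left alone rests at about 0.005. Spring: 4 N to start, 8 N fully in, so any pinch across the collar presses it, and it comes out again only when the fingers open.
- collar (a point): Centre of the grey lock collar, moving with the handle; axes as the brush. Block 44 mm along x, 36 along y, 30 along z. The button (14 along x, 16 along z) stands 6.5 mm out of the middle of its -y face. Handle closed: at brush x = -85, y = +2, z = 0 mm. Just ahead of the collar's mouth a black ring on the tube shows at each stop: the first, second or third ring from the head.
- button (a point): Middle of the orange button's outer face, on the collar's -y side, 24.5 mm from collar when out.
- grip (a point): On the handle's axis 60 mm behind collar, moving with it; axes as the brush: free place to hold the handle clear of the button. Flat-sided bar 22 mm wide (y), 24 high (z), from 22 to 285 mm behind collar. At the second stop this point is 40 mm from the rest's fork, on its head side.
- head (a point): Centre of the brush's head block, 22.5 mm ahead of the brush's origin; axes as the brush.
- rest: Steel rest, fixed. Origin on the drainboard under the head's rear face, axes as the brush. Drip tray x -9 to 85 mm, 140 wide, walls 40 high; its rear wall (x -6.5 to -1.5, 72 high) has an open slot 24 wide for the tube; pulled back, the head bears on it (1.5 to 2.5 mm slack). At x = -285 an open fork, 56 wide, 72 high, slot 26, carries the handle. Tube's axis 62 mm up; lift straight up.
- sink: Stainless double sink, fixed, level with the drainboard. Origin: centre of the mouth of the bowl beside the drainboard (the nearer to the brush); axes as the world. This bowl is 420 mm along x, 380 mm along y, 220 mm deep; the other bowl lies 440 mm further left (+y). A gooseneck tap 0.29 m tall stands 220 mm left and 280 mm nearer the robot's side (-x) of the origin.
- detergent: Bystander: red detergent bottle, 68 mm diameter, 200 mm tall, origin at the centre of its underside.
- mug: Bystander: white mug, 82 mm diameter, 92 mm tall, handle at its +y; origin at the centre of its underside.
- jar: Bystander: glass jar with a yellow lid, 72 mm diameter, 100 mm tall, origin at the centre of its underside.

How it is judged:
On the way, in this order (a step that is already met when the one before it is completed fails the run):
1. the fingers press the button in, the brush's head being in its rest (value of joint release above 0.005 m and contact force between the fingers and brush above 1 N and distance between head and rest below 0.085 m), for 0.1 s.
2. the handle is at the second stop with the button sprung out, the brush's head still in its rest (value of joint handle between 0.097 and 0.103 m and value of joint release below 0.002 m and distance between head and rest below 0.085 m), for 0.2 s.
At the end, for the whole second after the job is handed in: Held by the fingers alone, at rest, off rest and sink; handle drawn out 100 mm within 3 mm and button out within 2 mm; head's centre over the near bowl (within 200 mm of its centre in x, 180 mm in y); head and grip over 90 mm above the drainboard; level, bristles down, within 20 degrees (value of joint handle between 0.097 and 0.103 m and value of joint release below 0.002 m and contact force between the fingers and brush above 2 N and contact force between brush and rest below 0.1 N and contact force between brush and sink below 0.1 N and height (world z) of each of head, grip above 0.09 m and angle between brush's own z axis and vertical below 0.35 rad and x of head in the frame of sink between -0.2 and 0.2 m and y of head in the frame of sink between -0.18 and 0.18 m and linear speed of brush below 0.03 m/s); the arm keeps its last pose, push and grip.
It fails at once if the detergent is pushed more than 3 cm or tipped (distance of detergent from where it was at the start of the episode above 0.03 m or angle between detergent's own z axis and vertical above 0.35 rad).
It fails at once if the mug is pushed more than 3 cm or tipped (distance of mug from where it was at the start of the episode above 0.03 m or angle between mug's own z axis and vertical above 0.35 rad).
It fails at once if the jar is pushed more than 3 cm or tipped (distance of jar from where it was at the start of the episode above 0.03 m or angle between jar's own z axis and vertical above 0.35 rad).
It also fails if it takes over 64 s, if anything falls off the work surface, if the arm or the gripper's body presses on something with over 40 N, if the wrist force passes 120 N, or if a joint passes its speed limit or range.

### The arm

A 6-joint arm with a two-finger parallel gripper is mounted at the origin on the work surface. World frame = base frame: x ahead of the robot, y to its left, z up, the work surface at z = 0. Lengths are in m, angles in rad, forces in N, time in s.
With the tool pointing down it reaches from about 0.4 to 0.825 m from the base axis. Payload 7 kg.
Tool frame: the origin (TCP) lies at the very end of the fingers, on their centre line; the grasp point (between the pads) lies arm.hold_point_z behind it (arm.hold_point_z is the distance from the TCP to the grasp point, in m); z points along the fingers, y is the line along which they close (so a half turn about z gives the same grasp; the last joint's range is limited). The gripper opens to 88 mm and grips with 3 to 60 N. Pads are 19 mm wide; open, the fingers measure 130 mm over their backs; the gripper's body (78 mm by 193 mm) begins 47 mm behind the grasp point.
Start: joints at [-0.947, 0.359, 0.012, 0, -1.224, -0.288], TCP at [0.222, -0.637, 0.227] pointing down, gripper open.
Joint ranges: [-3.07, 3.07], [-1.43, 2.12], [-1.02, 1.25], [-3.03, 1.67], [-3.05, -0], [-3.03, 3.03]. Speed limits (rad/s): [2.39, 2.39, 3.01, 3.14, 3.14, 3.14].

### API

Orientations are given as [roll, pitch, yaw] about the fixed x, y, z axes, in that order (R = Rz(yaw) Ry(pitch) Rx(roll)).
In Python, from station import arm gives the robot as it stands.
- The arm moves only by the tool drive_effector, called after "Emit:" as name(argument=value, ...) on one line, values as JSON. Schema: {"type":"object","properties":{"segments":{"type":"object","properties":{"jaw":{"type":"array","items":{"type":"number"},"minItems":1,"maxItems":20},"tx":{"type":"array","items":{"type":"number"},"minItems":1,"maxItems":20},"ty":{"type":"array","items":{"type":"number"},"minItems":1,"maxItems":20},"tz":{"type":"array","items":{"type":"number"},"minItems":1,"maxItems":20},"twist":{"type":"array","items":{"type":"number"},"minItems":1,"maxItems":20}},"additionalProperties":false,"required":["jaw","tx","ty","tz","twist"]},"squeeze":{"type":"number"},"only":{"type":"string"},"quiet":{"type":"boolean"},"lines":{"type":"string"}},"required":["segments"],"additionalProperties":false}. segments is an object with one list for each field, all of the same length, 1 to 20, a row being the entries at one place: jaw (the finger opening in m), tx, ty, tz (the shift in units of 100 mm), twist (a turn about the tool's z in units of 0.1 rad); each row is the pose to reach, as a shift and turn from the pose commanded when the call began, along the tool's axes at that moment; what a row does not reach only later rows make up. A row lasts 1/12 s, in which the tool goes at most 0.0417 m and 0.125 rad, less where a joint would pass 70% of its speed; a pose out of reach is approached as far as the arm can. The fingers move at their own pace and stop on an object; squeeze is the grip in N (left out, the last holds). Time passes only in rows, so rows that do not move let the fingers close. The tool returns the time, the measured TCP pose, the force, the opening and the grip force at its end. only (a regular expression) keeps the lines of the reply that match it, lines (a string "A,B") keeps lines A to B, and quiet returns only ok. Input that does not fit is refused with a message, and nothing moves.
- arm.get_state(): the state, without advancing time (a new reading comes with each control period).
- arm.grab_frame(name): name is "side" or "top" or "wrist"; returns the picture (480x640x3 uint8, red, green, blue); there is no depth.
- arm.camera_params(name): a dict with "fx", "fy", "cx", "cy" (pixels), "T" (4x4, takes a point from camera to world coordinates); the wrist camera has in their place "hand_eye" (4x4, takes a point from camera to tool coordinates, whose origin is the TCP and whose axes are the flange's). Camera axes: x right, y down, z forward; pixel columns grow to the right and rows downward; lengths in m; the calibration is good to about 2 mm. The wrist camera is an equidistant fisheye: a pixel r from the principal point sees the ray r / f radians off the axis. A picture is of the moment at which its call begins: read the wrist's pose just before it. camera_params takes no time and is no camera call.
- arm.job_done(): hands the job in; it is judged then, once.
The state is a dict: "t": time; "q": joint angles; "qd": joint speeds; "joint_efforts": joint torques, N m; "eef_pos": TCP position; "ee_rot": TCP orientation; "force": force on the tool from outside, world axes, zero at the start; "moment": the same for the moment, N m; "width": finger opening in m; "gripper_force": force on a finger pad.
Only numpy, scipy, OpenCV 4.12 (cv2) and the standard library are available. Lean on these libraries where they do the work, as an engineer would, in place of code of your own. Each camera call takes 0.05 s, during which the arm holds its last target. There are 200 camera calls.

## Working session

There is one attempt and no reset: what is moved stays moved. The work goes in short steps, Python scripts to look and compute and a tool call to move; the robot and the scene stay as the last step left them, time stands still between calls to the robot, and variables do not carry over. Pictures are saved under pics/ and viewed, at most 10 in all, crops included, and the job is handed in when it is done.

```bash
ls; mkdir -p pics; python3 - <<'E'
from station import arm
import cv2,numpy as np
np.set_printoptions(precision=4,suppress=True)
print(arm.get_state(), arm.hold_point_z)
for n in("side","top","wrist"):
    print(n,arm.camera_params(n))
    cv2.imwrite(f"pics/{n}0.png",arm.grab_frame(n)[:,:,::-1])
E
```

```text
pics
station.py
{'t': 0.0, 'q': array([-0.9469,  0.3594,  0.011 , -0.0003, -1.2241, -0.2881]), 'qd': array([ 0.0011,  0.0004,  0.0005,  0.0001, -0.0013,  0.0003]), 'joint_efforts': array([ -0.0003, -58.2708,  29.3076,   6.9976,   0.0072,  -0.0001]), 'eef_pos': array([ 0.2222, -0.6368,  0.2256]), 'ee_rot': array([ 3.1399, -0.0002, -2.8059]), 'force': array([-0.4225,  0.1251, -0.2971]), 'moment': array([-0.0069,  0.0061, -0.0397]), 'gripper_force': 0.0, 'width': 0.08744352065379445} 0.0188
side {'fx': 481.5292703476756, 'fy': 481.5292703476756, 'cx': 317.9517600222275, 'cy': 236.0135869070151, 'T': array([[-0.9886, -0.0787,  0.1283,  0.3722],
       [-0.1497,  0.5991, -0.7865,  1.2416],
       [-0.015 , -0.7968, -0.6041,  0.9934],
       [ 0.    ,  0.    ,  0.    ,  1.    ]])}
top {'fx': 576.7855607270659, 'fy': 576.7855607270659, 'cx': 317.268725249152, 'cy': 245.60634028788508, 'T': array([[ 0.0051, -0.998 ,  0.0634,  0.4665],
       [-1.    , -0.0056, -0.0076,  0.0388],
       [ 0.0079, -0.0633, -0.998 ,  1.5322],
       [ 0.    ,  0.    ,  0.    ,  1.    ]])}
wrist {'fx': 371.64829954431775, 'fy': 371.64829954431775, 'cx': 319.523291389842, 'cy': 237.06504714630046, 'hand_eye': array([[-0.    , -0.96  , -0.28  ,  0.0764],
       [ 1.    ,  0.0005, -0.0017, -0.0004],
       [ 0.0018, -0.28  ,  0.96  , -0.1591],
       [ 0.    ,  0.    ,  0.    ,  1.    ]])}
```

View pics/top0.png

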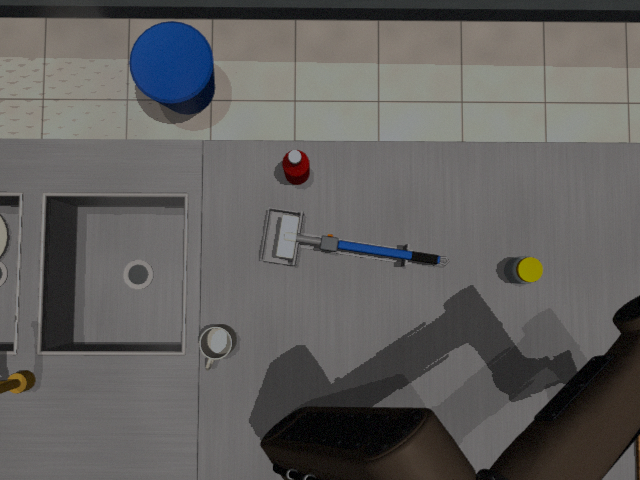

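View pics/side0.png

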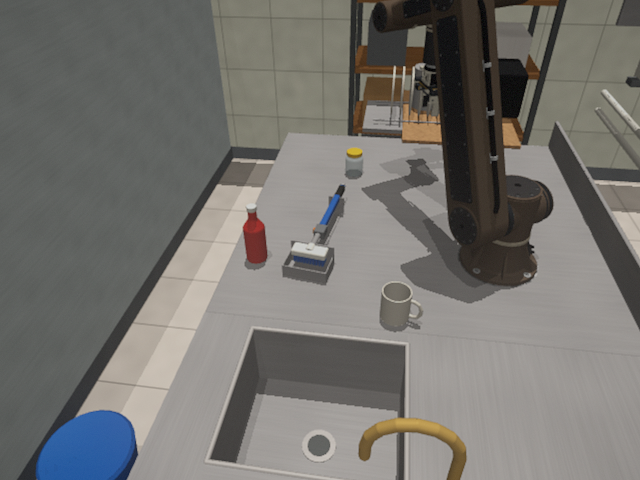

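View pics/wrist0.png

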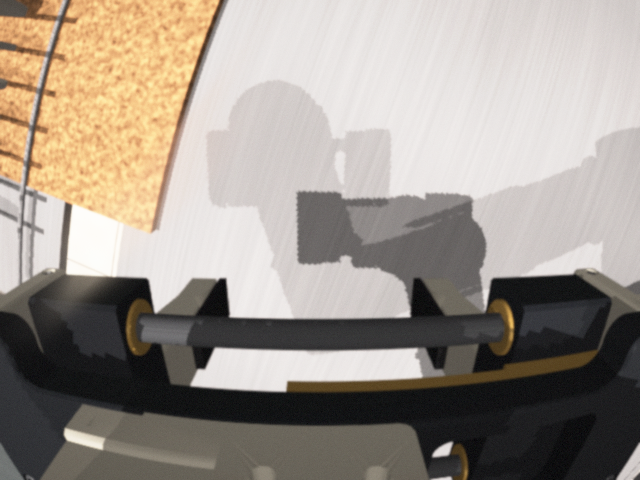

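The top view shows the head at (285,237), the collar and orange button at about (329,242), and the handle end near (445,261). The bottle is at (295,160), the mug at (215,343), the jar at (529,269), and the near bowl spans (42..187, 194..353). The side view shows the same layout, with the head at (310,250) and the handle end at (340,190). The wrist view doesn't have the brush in it yet.

```bash
cat > h.py <<'E'
import numpy as np
from station import arm
from scipy.spatial.transform import Rotation as Ro
np.set_printoptions(precision=4,suppress=True)
def ray(n,u,v,pose=None):
    p=arm.camera_params(n); x=(u-p['cx'])/p['fx']; y=(v-p['cy'])/p['fy']
    if n=='wrist':
        T=np.eye(4);T[:3,:3]=Ro.from_euler('xyz',pose[1]).as_matrix();T[:3,3]=pose[0];T=T@p['hand_eye']
        r=np.hypot(x,y);d=np.array([x*np.sinc(r/np.pi),y*np.sinc(r/np.pi),np.cos(r)])
    else: T=p['T'];d=np.array([x,y,1])
    return T[:3,3],T[:3,:3]@d
def plane(n,u,v,z,pose=None):
    o,d=ray(n,u,v,pose);return o+d*(z-o[2])/d[2]
def tri(a,b):
    A=[];y=[]
    for o,d in(a,b):
        d=d/np.linalg.norm(d);P=np.eye(3)-np.outer(d,d);A.append(P);y.append(P@o)
    return np.linalg.lstsq(np.vstack(A),np.hstack(y),rcond=None)[0]
def toolshift(w):  # world vector -> tool axes now
    return Ro.from_euler('xyz',arm.get_state()['ee_rot']).inv().apply(w)
E
python3 - <<'E'
from h import *
for n,u,v,z in[('head',286,237,.07),('collar',329,242,.077),('hend',438,260,.062),('bottle',294,158,.2),('jar',529,269,.1),('mug',215,343,.092),('bowlTL',42,194,0),('bowlBR',187,353,0),('tap',17,381,.25)]:
    print(n,plane('top',u,v,z))
c=plane('top',329,242,.077);print(tri(ray('top',286,237),ray('side',310,249)))
print('shift to collar z.25',toolshift(c*[1,1,0]+[0,0,.25]-arm.get_state()['eef_pos']))
E
```

```text
head [0.5808 0.1072 0.07  ]
collar [ 0.5682 -0.0019  0.077 ]
hend [ 0.5248 -0.281   0.062 ]
bottle [0.7559 0.0841 0.2   ]
jar [ 0.5021 -0.4994  0.1   ]
mug [0.3153 0.2794 0.092 ]
bowlTL [0.6976 0.7619 0.    ]
bowlBR [0.2793 0.3678 0.    ]
tap [0.2477 0.6839 0.25  ]
[0.5818 0.1074 0.0697]
shift to collar z.25 [-0.5358  0.4857 -0.0236]
```
Bowl center (0.488,0.565). Bottle x .756, gripper at .568+.097=.665 +... bottle edge .722. ok.

Units first: shifts go in units of 100 mm and turns go in units of 0.1 rad. So 0.541 m is 5.41, -0.025 m is -0.25, -1.09 rad is -10.9.

Emit:
drive_effector(segments={"jaw": [0.088,0.088,0.088,0.088,0.088,0.088,0.088,0.088,0.088,0.088,0.088,0.088,0.088,0.088,0.088,0.088,0.088,0.088,0.088,0.088],"tx": [-5.65,-5.65,-5.65,-5.65,-5.65,-5.65,-5.65,-5.65,-5.65,-5.65,-5.65,-5.65,-5.65,-5.65,-5.65,-5.65,-5.65,-5.65,-5.65,-5.65],"ty": [5.41,5.41,5.41,5.41,5.41,5.41,5.41,5.41,5.41,5.41,5.41,5.41,5.41,5.41,5.41,5.41,5.41,5.41,5.41,5.41],"tz": [-0.25,-0.25,-0.25,-0.25,-0.25,-0.25,-0.25,-0.25,-0.25,-0.25,-0.25,-0.25,-0.25,-0.25,-0.25,-0.25,-0.25,-0.25,-0.25,-0.25],"twist": [-10.9,-10.9,-10.9,-10.9,-10.9,-10.9,-10.9,-10.9,-10.9,-10.9,-10.9,-10.9,-10.9,-10.9,-10.9,-10.9,-10.9,-10.9,-10.9,-10.9]}, squeeze=10)

```text
t: 1.82
eef_pos: [0.5798, 0.0643, 0.2507]
ee_rot: [3.142, -0.0, -1.712]
force: [0.2, -0.6, 0.1]
width: 0.0874
gripper_force: 0.0
```

```bash
python3 - <<'E'
from h import *
import cv2
s=arm.get_state();print(s['t'],s['q'],s['eef_pos'],s['ee_rot'])
cv2.imwrite("pics/w1.png",arm.grab_frame('wrist')[:,:,::-1])
E
```

```text
1.8167 [ 0.4455  0.194  -0.1593 -0.     -1.2176 -0.587 ] [0.5798 0.0643 0.2507] [ 3.1415 -0.     -1.7122]
```

View pics/w1.png

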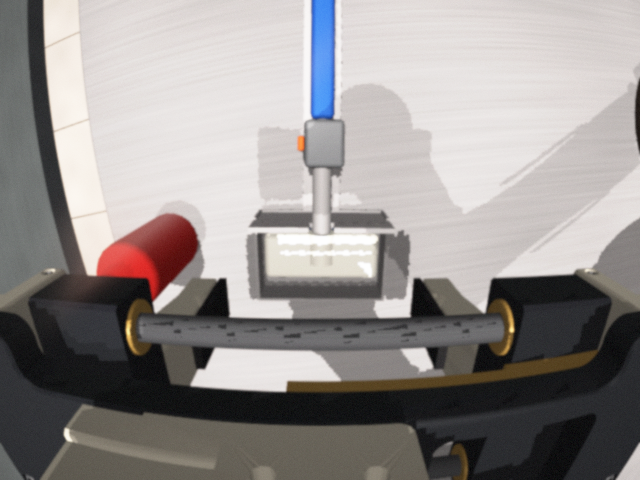

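The wrist view shows the collar block at u 304–344, v 120–167, with the orange button at (301,143). The tube lies along u≈322 and the rest's slot wall is at v≈225. Next I'll take a second viewpoint nearer the collar.

In the tool's units: 0.055 m is 0.55, 0.03 m is 0.3.

Emit:
drive_effector(segments={"jaw": [0.088,0.088,0.088,0.088],"tx": [0.3,0.55,0.55,0.55],"ty": [0,0,0,0],"tz": [0,0,0,0],"twist": [0,0,0,0]})

```text
t: 2.2
eef_pos: [0.569, 0.0036, 0.2516]
ee_rot: [3.141, -0.0, -1.718]
force: [0.6, 0.2, 0.0]
width: 0.0879
gripper_force: 0.0
```

```bash
python3 - <<'E'
from h import *
import cv2
s=arm.get_state();print(s['t'],s['eef_pos'],s['ee_rot'])
im=arm.grab_frame('wrist')[:,:,::-1];cv2.imwrite("pics/w2.png",im)
cv2.imwrite("pics/w2c.png",np.hstack([cv2.resize(cv2.imread('pics/w1.png')[60:260,250:400],None,fx=2.6,fy=2.6,interpolation=2),cv2.resize(im[120:320,250:400],None,fx=2.6,fy=2.6,interpolation=2)]))
for f in('w1','w2'):
    h=cv2.cvtColor(cv2.imread(f'pics/{f}.png'),cv2.COLOR_BGR2HSV)
    m=cv2.inRange(h,(8,160,120),(20,255,255));m[:,:250]=0;m[:,400:]=0;m[300:]=0
    v,u=np.nonzero(m);print(f,len(u),u.mean(),v.mean(),u.min(),u.max(),v.min(),v.max())
E
```

```text
2.2 [0.569  0.0036 0.2516] [ 3.1414 -0.0001 -1.7181]
w1 65 301.0 143.0 299 303 137 149
w2 67 299.02985074626866 207.59701492537314 297 301 201 214
```

View pics/w2c.png

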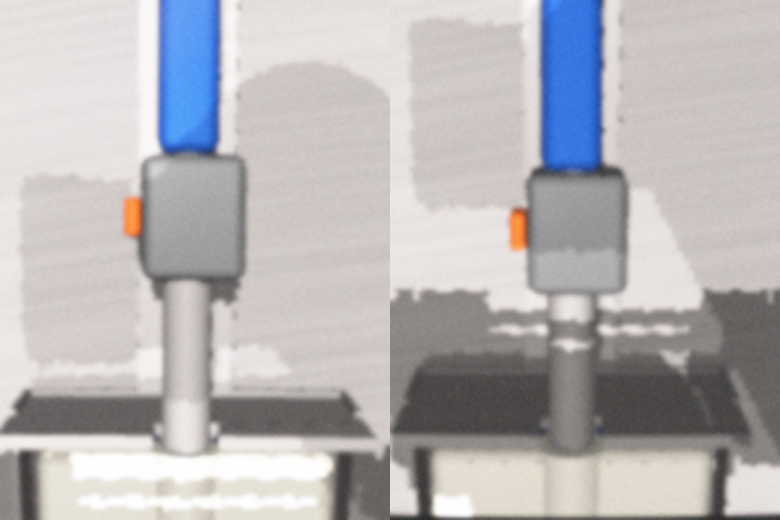

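The crops show the collar top face at u 304.6–344.6, v 120–167 in w1, and at u 302.7–341.2, v 188–233 in w2. The button sits on its left side in both.

```bash
python3 - <<'E'
from h import *
A=([.5798,.0643,.2507],[3.1415,0,-1.7122]);B=([.569,.0036,.2516],[3.1414,-.0001,-1.7181])
def t(a,b): return tri(ray('wrist',*a,A),ray('wrist',*b,B))
print('button',t((301,143),(299,207.6)))
fl=t((304.6,166.5),(302.7,233.1));fr=t((344.6,166.5),(341.2,233.1))
print('collar front corners',fl,fr,np.linalg.norm(fl-fr))
for P,u0,u1,v0,v1 in((A,304.6,344.6,120.5,166),(B,302.7,341.2,188,233)):
    c=[plane('wrist',u,v,.077,P) for u,v in((u0,v0),(u1,v0),(u0,v1),(u1,v1))]
    print(np.mean(c,0),np.linalg.norm(c[0]-c[1]),np.linalg.norm(c[2]-c[0]))
# handle axis: sleeve centre, tube centre at height
for P,pts in((A,[(250+188/2.6,60,.074),(250+188/2.6,60+140/2.6,.074),(250+186/2.6,60+430/2.6,.071)]),(B,[(250+181/2.6,120,.074),(250+182/2.6,120+155/2.6,.074),(250+182/2.6,120+430/2.6,.071)])):
    q=[plane('wrist',*p,P) for p in pts];print(q,[np.arctan2(*(q[2]-q[i])[1::-1]) for i in(0,1)])
E
```

```text
button [ 0.5875 -0.0038  0.0616]
collar front corners [0.5864 0.0171 0.0792] [0.5512 0.0219 0.0806] 0.03555979902096041
[ 0.5658 -0.0009  0.077 ] 0.03528919087114151 0.04085249907858196
[ 0.5659 -0.0007  0.077 ] 0.03489103637308625 0.042340711988903115
[array([ 0.5571, -0.0763,  0.074 ]), array([ 0.5641, -0.0273,  0.074 ]), array([0.5792, 0.0749, 0.071 ])] [np.float64(1.425603870005383), np.float64(1.4237570105814243)]
[array([ 0.5559, -0.0828,  0.074 ]), array([ 0.5635, -0.0291,  0.074 ]), array([0.5789, 0.0751, 0.071 ])] [np.float64(1.4259072288873018), np.float64(1.4238268856319989)]
```

The collar is at (0.566, -0.001) with its axis at z≈0.062 and brush yaw 1.425, so the tool yaw already matches. Descending open.

Emit:
drive_effector(segments={"jaw": [0.088,0.088,0.088,0.088,0.088,0.088,0.088,0.088],"tx": [0.05,0.05,0.05,0.05,0.05,0.05,0.05,0.05],"ty": [0.025,0.025,0.025,0.025,0.025,0.025,0.025,0.025],"tz": [0.4,0.8,1.2,1.6,1.9,2.08,2.08,2.08],"twist": [0,0,0,0,0,0,0,0]}, squeeze=10)

```text
t: 2.92
eef_pos: [0.5661, 0.0007, 0.0431]
ee_rot: [3.14, -0.001, -1.715]
force: [0.3, -0.1, 0.9]
width: 0.0878
gripper_force: 0.0
```

```bash
python3 - <<'E'
from h import *
s=arm.get_state();print(s)
c=np.array([.5658,-.0008,.043]);print(toolshift(c-s['eef_pos']))
E
```

```text
{'t': 2.9167, 'q': array([ 0.3471,  0.3689, -0.4507,  0.0003, -0.7533, -0.4918]), 'qd': array([-0.0025, -0.0384,  0.0351,  0.01  , -0.01  ,  0.0003]), 'joint_efforts': array([ -0.0974, -48.459 ,  19.7426,   4.6773,   0.1565,  -0.006 ]), 'eef_pos': array([0.5661, 0.0007, 0.0431]), 'ee_rot': array([ 3.1398, -0.0012, -1.7153]), 'force': array([ 0.2681, -0.1163,  0.8733]), 'moment': array([ 0.0582, -0.0571,  0.0147]), 'gripper_force': 0.0, 'width': 0.08783668579434799}
[0.0015 0.0001 0.0001]
```

In the tool's units: 0.001 m is 0.01.

Emit:
drive_effector(segments={"jaw": [0.03,0.03,0.03,0.03,0.03,0.03,0.03,0.03,0.03,0.03,0.03,0.03],"tx": [0.01,0.01,0.01,0.01,0.01,0.01,0.01,0.01,0.01,0.01,0.01,0.01],"ty": [0,0,0,0,0,0,0,0,0,0,0,0],"tz": [0,0,0,0,0,0,0,0,0,0,0,0],"twist": [0,0,0,0,0,0,0,0,0,0,0,0]}, squeeze=20)

```text
t: 3.92
eef_pos: [0.566, -0.0004, 0.0438]
ee_rot: [3.141, -0.0, -1.716]
force: [-2.1, -0.2, 6.0]
width: 0.0358
gripper_force: 20.0
```

Emit:
drive_effector(segments={"jaw": [0.03,0.03,0.03,0.03,0.03,0.03,0.03,0.03,0.03,0.03,0.03,0.03,0.03,0.03,0.03,0.03,0.03,0.03],"tx": [0.04,0.12,0.2,0.28,0.36,0.44,0.52,0.6,0.68,0.76,0.84,0.9,0.95,0.98,1.01,1.01,1.01,1.01],"ty": [0,0,0,0,0,0,0,0,0,0,0,0,0,0,0,0,0,0],"tz": [0,0,0,0,0,0,0,0,0,0,0,0,0,0,0,0,0,0],"twist": [0,0,0,0,0,0,0,0,0,0,0,0,0,0,0,0,0,0]})

```text
t: 5.42
eef_pos: [0.5521, -0.1012, 0.0439]
ee_rot: [-3.141, -0.001, -1.716]
force: [1.4, -4.0, 4.8]
width: 0.036
gripper_force: 20.0
```

```bash
python3 - <<'E'
from h import *
import cv2
s=arm.get_state();print(s['t'],s['eef_pos'],s['ee_rot'],toolshift(s['eef_pos']-np.array([.566,-.0004,.0438])))
t=cv2.resize(arm.grab_frame('top')[200:290,230:460,::-1],None,fx=3,fy=3,interpolation=2)
im=arm.grab_frame('wrist')[:,:,::-1]
cv2.imwrite("pics/p3.png",np.vstack([t,cv2.resize(im,(690,300))[:300]]))
E
```

```text
5.4167 [ 0.5521 -0.1012  0.0439] [-3.1406 -0.0006 -1.716 ] [ 0.1018 -0.0009 -0.    ]
```

View pics/p3.png

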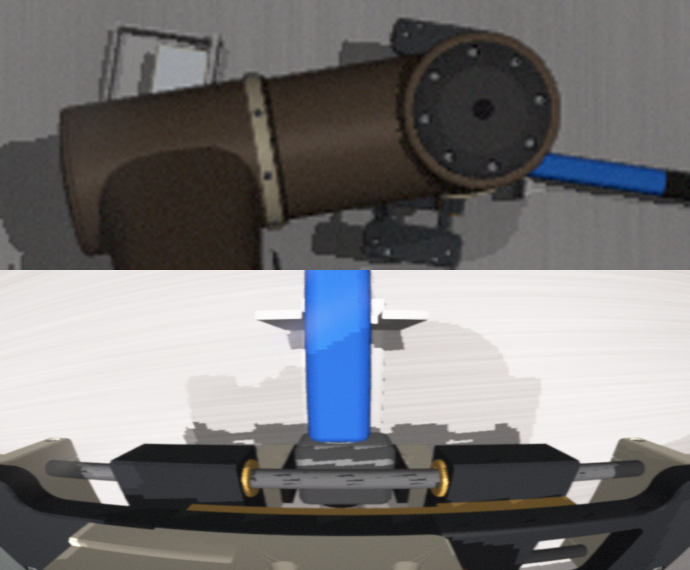

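The fingers are still square on the collar, the head is in its tray and the sleeve is drawn out. Opening now to let the button out. Then I'll lift clear and back off to see the rings and button.

Emit:
drive_effector(segments={"jaw": [0.088,0.088,0.088,0.088,0.088,0.088,0.088,0.088,0.088,0.088,0.088],"tx": [0,0,0,0,0,0,-0.2,-0.6,-0.6,-0.6,-0.6],"ty": [0,0,0,0,0,0,0,0,0,0,0],"tz": [0,0,0,0,0,-0.4,-0.8,-1.2,-1.4,-1.4,-1.4],"twist": [0,0,0,0,0,0,0,0,0,0,0]})

```text
t: 6.43
eef_pos: [0.5611, -0.0397, 0.1854]
ee_rot: [-3.139, 0.002, -1.714]
force: [-0.8, -0.7, -1.6]
width: 0.0875
gripper_force: 0.0
```

```bash
python3 - <<'E'
from h import *
import cv2
s=arm.get_state();print(repr(s['eef_pos']),repr(s['ee_rot']))
im=arm.grab_frame('wrist')[:,:,::-1];cv2.imwrite("pics/w4.png",im)
cv2.imwrite("pics/w4c.png",cv2.resize(im[80:320,200:440],None,fx=2.4,fy=2.4,interpolation=2))
h=cv2.cvtColor(im,cv2.COLOR_BGR2HSV);m=cv2.inRange(h,(8,160,100),(20,255,255));m[:,:250]=0;m[:,400:]=0;m[300:]=0
v,u=np.nonzero(m);print(len(u),u.mean(),v.mean(),u.min(),u.max(),v.min(),v.max()) if len(u) else 0
E
```

```text
array([ 0.5611, -0.0397,  0.1854]) array([-3.1385,  0.0016, -1.7142])
127 295.61417322834643 151.17322834645668 292 299 143 159
```

View pics/w4c.png

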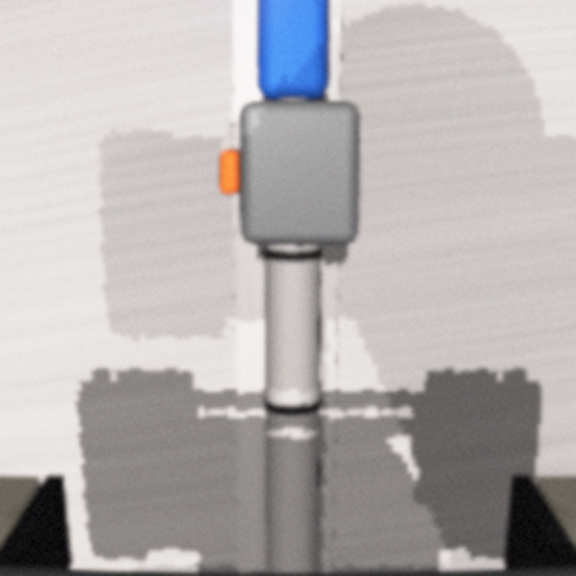

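The crop shows two black rings, one at (292,410) and one just ahead of the collar's mouth at (290,252), so this is the second stop. The orange button stands out about 7 mm, so it is locked. Now working out the bar grasp 45 mm behind the collar.

```bash
python3 - <<'E'
from h import *
P=([.5611,-.0397,.1854],[-3.1385,.0016,-1.7142])
f=lambda u,v,z:plane('wrist',200+u/2.4,80+v/2.4,z,P)
c=f(300,171,.077);b0=f(293,5,.074);b1=f(294,90,.074);r=f(290,252,.071)
print(c,b0,b1,r,np.linalg.norm(f(242,171,.077)-f(358,171,.077)))
yaw=1.4247;ax=np.array([np.cos(yaw),np.sin(yaw),0]);ny=np.array([-np.sin(yaw),np.cos(yaw),0])
print('offsets vs axis: collar',ny@(c-r),'bar',ny@(b0-r),ny@(b1-r))
s=c-45*.001*ax; s=s-ny*(ny@(s-b0)); s[2]=.043
print(s,'shift',toolshift(s-arm.get_state()['eef_pos']),'yaw err',arm.get_state()['ee_rot'][2]-(yaw-np.pi))
E
```

```text
[ 0.5484 -0.101   0.077 ] [ 0.5433 -0.1511  0.074 ] [ 0.5467 -0.1254  0.074 ] [ 0.555  -0.0762  0.071 ] 0.03456173986929552
offsets vs axis: collar 0.0028971310907368653 bar 0.0006653334600045624 0.001039220742010153
[ 0.5441 -0.1458  0.043 ] shift [0.1068 0.0006 0.1406] yaw err 0.0018205737682794876
```

In the tool's units: 0.107 m is 1.07, 0.14 m is 1.4.

Emit:
drive_effector(segments={"jaw": [0.07,0.07,0.07,0.07,0.07,0.07,0.07,0.07,0.01,0.01,0.01,0.01,0.01,0.01,0.01,0.01,0.01,0.01,0.01,0.01],"tx": [0.4,0.8,1.07,1.07,1.07,1.07,1.07,1.07,1.07,1.07,1.07,1.07,1.07,1.07,1.07,1.07,1.07,1.07,1.07,1.07],"ty": [0,0,0,0,0,0,0,0,0,0,0,0,0,0,0,0,0,0,0,0],"tz": [0,0.2,0.5,0.85,1.2,1.4,1.4,1.4,1.4,1.4,1.4,1.4,1.4,1.4,1.4,1.4,1.4,1.4,1.4,1.4],"twist": [0,0,0,0,0,0,0,0,0,0,0,0,0,0,0,0,0,0,0,0]}, squeeze=50)

```text
t: 8.15
eef_pos: [0.5449, -0.1468, 0.0437]
ee_rot: [3.142, -0.0, -1.716]
force: [-1.9, 1.6, 2.8]
width: 0.0216
gripper_force: 50.0
```

Emit:
drive_effector(segments={"jaw": [0.01,0.01,0.01,0.01,0.01,0.01,0.01,0.01,0.01,0.01,0.01,0.01,0.01,0.01,0.01,0.01,0.01],"tx": [0,0,0,0,0,0,0,0,0,0,0,0,0,0,0,0,0],"ty": [0,0,0,0,0,0,0,0,0,0,0,0,0,0,0,0,0],"tz": [-0.03,-0.1,-0.2,-0.32,-0.46,-0.6,-0.75,-0.9,-1.05,-1.2,-1.35,-1.48,-1.56,-1.6,-1.6,-1.6,-1.6],"twist": [0,0,0,0,0,0,0,0,0,0,0,0,0,0,0,0,0]})

```text
t: 9.57
eef_pos: [0.5442, -0.1467, 0.2026]
ee_rot: [3.14, -0.0, -1.716]
force: [0.7, 0.9, -5.0]
width: 0.022
gripper_force: 50.0
```

```bash
python3 - <<'E'
from h import *
import cv2
s=arm.get_state();print(s['moment'])
a=arm.grab_frame('side')[100:360,160:480,::-1]
b=arm.grab_frame('wrist')[40:300,160:480,::-1]
cv2.imwrite("pics/p5.png",cv2.resize(np.hstack([a,b]),None,fx=1.25,fy=1.25))
E
```

```text
[-0.1294  0.0932  0.0516]
```

View pics/p5.png

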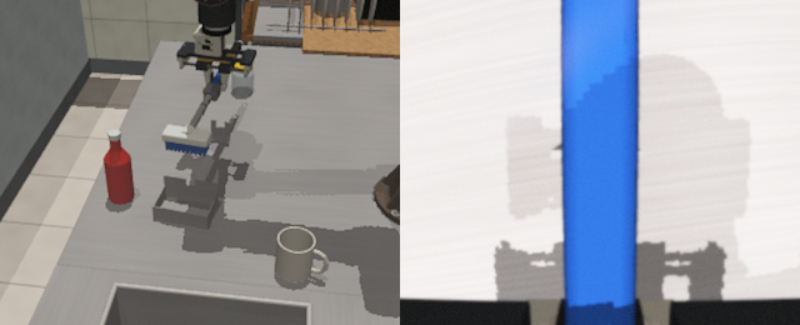

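The side view shows the brush lifted level and clear of its rest, with the head at (187,138) in the crop, bristles down. The bottle and mug haven't moved. Carrying it +0.42 m in world y.

In the tool's units: -0.416 m is -4.16, -0.415 m is -4.15.

Emit:
drive_effector(segments={"jaw": [0.01,0.01,0.01,0.01,0.01,0.01,0.01,0.01,0.01,0.01,0.01,0.01,0.01,0.01,0.01,0.01,0.01,0.01,0.01,0.01],"tx": [-0.08,-0.25,-0.5,-0.75,-1,-1.25,-1.5,-1.75,-2,-2.25,-2.5,-2.75,-3,-3.25,-3.5,-3.75,-3.95,-4.08,-4.15,-4.16],"ty": [0.01,0.04,0.07,0.11,0.15,0.18,0.22,0.26,0.29,0.33,0.37,0.4,0.44,0.47,0.51,0.55,0.58,0.6,0.61,0.61],"tz": [0,0,0,0,0,0,0,0,0,0,0,0,0,0,0,0,0,0,0,0],"twist": [0,0,0,0,0,0,0,0,0,0,0,0,0,0,0,0,0,0,0,0]})

```text
t: 11.33
eef_pos: [0.5444, 0.2746, 0.203]
ee_rot: [3.141, -0.001, -1.715]
force: [0.2, -0.5, -3.9]
width: 0.022
gripper_force: 50.0
```

Emit:
drive_effector(segments={"jaw": [0.01,0.01,0.01,0.01,0.01,0.01],"tx": [0,0,0,0,0,0],"ty": [0,0,0,0,0,0],"tz": [0,0,0,0,0,0],"twist": [0,0,0,0,0,0]})

```text
t: 11.83
eef_pos: [0.5448, 0.2732, 0.2037]
ee_rot: [-3.141, 0.0, -1.716]
force: [0.9, 0.8, -3.6]
width: 0.0214
gripper_force: 50.0
```

```bash
python3 - <<'E'
from h import *
import cv2
a=arm.grab_frame('side')[120:480,100:500,::-1]
b=arm.grab_frame('top')[120:480,0:400,::-1]
cv2.imwrite("pics/p6.png",np.hstack([a,b]))
E
```

```text
(no output)
```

View pics/p6.png

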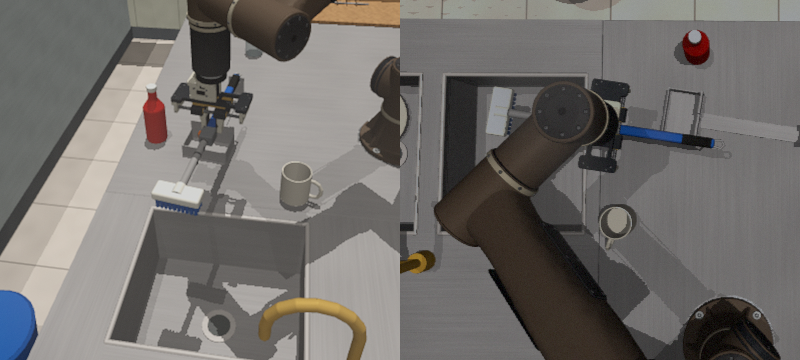

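The head is at (176,190) in the side crop and (500,110) in the top crop. It is over the near bowl, level, with bristles down and nothing around it disturbed. I'll check its height and hand in only if it passes.

```bash
python3 - <<'E'
from h import *
p=tri(ray('top',100,231),ray('side',276,309));print(p,p-[.488,.565,0])
d=p-[.488,.565,0]
if abs(d[0])<.16 and abs(d[1])<.15 and p[2]>.15: print(arm.job_done())
E
```

```text
[0.5827 0.5207 0.2294] [ 0.0947 -0.0443  0.2294]
the job is handed in; nothing more can be done
None
```

The job is handed in: the brush is locked at the second stop and held steady and level, bristles down, with its head about 0.23 m above the drainboard level over the near bowl; the pictures show the bottle and mug undisturbed, and the jar was not touched.

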